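# Right the fallen reagent bottles and pin the rack

## Robot

A 6-joint arm with a two-finger parallel gripper is mounted at the origin on the work surface. World frame = base frame: x ahead of the robot, y to its left, z up, the work surface at z = 0. Lengths are in m, angles in degrees, forces in N, time in s.
With the tool pointing down it reaches from about 0.25 to 0.725 m from the base axis. Payload 9.7 kg.
Tool frame: the origin (TCP) lies at the very end of the fingers, on their centre line; the grasp point (between the pads) lies grasp_offset behind it (grasp_offset is the distance from the TCP to the grasp point, in m); z points along the fingers, y is the line along which they close (so a half turn about z gives the same grasp; the last joint's range is limited). The gripper opens to 85 mm and grips with 20 to 120 N. Pads are 22 mm wide; open, the fingers measure 114 mm over their backs; the gripper's body (76 mm by 85 mm) begins 54 mm behind the grasp point. The pads swing forward as they close: fully open they stand 13 mm farther back than shut.
Start: joints at [68.468, 4.979, 10.078, 95.1, 0, 90], TCP at [0.202, 0.512, 0.231] pointing down, gripper open.
Joint ranges: [-179.16, 179.16], [-48.56, 103.87], [-65.8, 70.77], [-126.05, 130.52], [-82.76, 87.17], [-180, 180]. Speed limits (degrees/s): [127.2, 127.2, 147.25, 180, 180, 180].

## Interface

Orientations are given as [roll, pitch, yaw] about the fixed x, y, z axes, in that order (R = Rz(yaw) Ry(pitch) Rx(roll)).
In Python, from workcell import get_obs, camera, calibration, job_done, recognise, cut_out, mark_of, grasp_offset gives the robot as it stands.
- The arm moves only by the tool servo_tool, never from a script. Its argument "moves" is a list of rows, each a list of 3 entries, a list of its own where there are three numbers: the turn, a rotation vector about the tool's x, y, z in degrees, then the shift along the tool's x, y, z in m, then the opening in per cent of the stroke, from 0 (shut) to 100 (fully open). In form: [[[ax, ay, az], [x, y, z], claw], ...]. A call has 1 to 12 rows; each row shifts and turns the commanded pose from where the row before left it, along the tool's axes as they then stand; what a row does not reach is not made up. A row lasts 1/10 s, in which the tool goes at most 50 mm and 8.59 degrees, less where a joint would pass 70% of its speed; a pose out of reach is approached as far as the arm can. A call is refused whole if a number of a shift passes 0.05 or a number of a turn 8.59, either way. A call with a gripper value outside its range is refused whole. The fingers move at their own pace and stop on an object; "force" is the grip in N (left out, the last holds). Time passes only in rows, so rows that do not move let the fingers close. It gives the time, the measured TCP pose, the force, the opening and the grip force at its end, in the units of the state.
- get_obs(): the state, without advancing time (a new reading comes with each control period).
- camera(name): name is "side" or "top" or "wrist"; returns (picture, depth): 420x560x3 uint8, red, green, blue; 420x560 float32, m along the optical axis (not along the pixel's ray), 0 where there is no reading.
- calibration(name): a dict with "camera_matrix" (3x3 intrinsics, pixels), "R" (3x3) and "t" (3): a world point X has camera coordinates R X + t. Camera axes: x right, y down, z forward; pixel columns grow to the right and rows downward; lengths in m; the calibration is good to about 2 mm. The wrist camera is an equidistant fisheye: a pixel r from the principal point sees the ray r / f radians off the axis. A picture is of the moment at which its call begins: read the wrist's pose just before it. calibration takes no time and is no camera call; for the wrist camera it gives the pose at the moment of the call.
- job_done(): hands the job in; it is judged then, once.
Trained networks look in the newest picture that a camera, given by its name, has taken for a name from the list of things; names that differ only in an ending like _2 or _b are one class to them, and where a whole thing is asked for, a point or a joint stands for the part that bears it (a point fixed in the world has none). Each returns a list of dicts, best first, with "score" (0 to 1); they miss things now and then, are a little off and sometimes report something else, mostly with a low value. They report only what shows in the picture. A call takes as long as a camera call. They do not tell look-alikes from the thing itself.
- recognise(name, camera): "xyz" ([x, y, z] in m, in the coordinates of the camera as it stood for that picture, good to about 4 mm: the middle of the surface that is visible of it).
- cut_out(name, camera): "mask" (420x560 bool, what is visible of it).
- mark_of(name, camera): "xyz" ([x, y, z] in m, in the coordinates of the camera as it stood for that picture, good to about 4 mm: a listed point, or the origin of a listed thing).
The state is a dict: "time": time; "q": joint angles; "qd": joint speeds; "joint_efforts": joint torques, N m; "ee_pos": TCP position; "tcp_rot": TCP orientation; "wrist_force": force on the tool from outside, world axes, zero at the start; "torque": the same for the moment, N m; "opening": finger opening in m; "grasp_force": force on a finger pad.
Only numpy, scipy, OpenCV 4.12 (cv2) and the standard library are available. Lean on these libraries where they do the work, as an engineer would, in place of code of your own. Each camera call takes 0.05 s, during which the arm holds its last target. There are 200 camera calls.

## Task

Someone bumped the unpinned bottle rack and two of its bottles fell over. First stand the fallen red-capped amber bottle and yellow-capped white bottle upright again on the rack's floor, one in each of the two gaps between the black-capped bottles, without dropping or banging them and without shifting or tipping the black-capped bottles. Then take the orange-headed locking pin from its wooden block and push it fully home, down through the lined-up holes in the rack's tab and the dock below it; leave the empty beaker where it is.

Things in the scene. Friction and masses are not known exactly. Their poses are not given: they have to be found in the camera images.
- rack: Blue bottle rack, fixed: a lane 540 mm long along its y axis. Origin: lane middle, on the bench. Lane floor at z = 6 mm, 90 mm wide; side lips to z = 14 mm, end walls 40 mm high. Black-capped bottles near y = +220, 0, -220 mm leave gaps about 165 mm long. In front (-x, robot side) a steel dock block 54 x 60 x 40 mm with the rack's blue tab, 15 mm thick, on top (top at z = 55 mm)
- gap_left (a point): Middle of the gap on the rack's +y side, on the lane floor (bottle base level); 110 mm from the rack's middle. Holds one of the two fallen bottles, either one. x, y, z axes as the rack's
- gap_right (a point): Middle of the gap on the rack's -y side, on the lane floor (bottle base level); 110 mm from the rack's middle. Holds the other fallen bottle
- pin_hole (a point): Mouth of the pin hole, centre of the blue tab's top face, 55 mm above the bench. Round upright hole 16 mm in diameter with a 2 mm chamfer, going straight down through tab (15 mm) and dock (40 mm) to the bench
- amber_bottle: Round amber bottle, red cap, white label, lying along the lane, cap to the rack's +y end. 100 mm tall: body 52 mm wide, 62 long, cone shoulder 12, straight round cap 28 mm across, 26 long. About 0.28 kg. Origin on its axis, 50 mm from base and cap top; z axis from base to cap. Lying, its axis is 26 mm above the lane floor; it can roll. Held lightly (3-4 N) across the cap it mostly swings upright as it is lifted
- white_bottle: Square white bottle, yellow cap, green label, lying along the lane, cap to the rack's -y end. 100 mm tall: body 52 mm wide, 62 long, cone shoulder 12, straight round cap 28 mm across, 26 long. About 0.28 kg. Origin on its axis, 50 mm from base and cap top; z axis from base to cap. Lying, its axis is 26 mm above the lane floor. Held lightly (3-4 N) across the cap it mostly swings upright as it is lifted
- pin: Locking pin, 95 mm long, about 90 g: steel rod 14 mm in diameter and 50 mm long with a tapered foot, under an orange round head 24 mm in diameter and 45 mm tall with black rings. Origin on its axis at the underside of the head (the shoulder that rests on the block's or tab's top); z axis up through the head. Starts upright in the wooden block; lift it more than 50 mm to clear the hole
- park: Wooden parking block 56 x 56 x 55 mm, fixed to the bench, with a 16 mm through hole in which the pin stands. Origin: middle of its underside
- beaker: Empty glass beaker, 64 mm wide at the rim, 85 mm tall, on the bench. Bystander. Origin: middle of its underside
- neighbour_a: Green round bottle with a black cap, same shape and size as the fallen ones, standing in the lane at one of the three places (any of them). Bystander. Origin on its axis 50 mm above its base; z axis up
- neighbour_b: Grey square bottle with a black cap, same shape and size as the fallen ones, standing in the lane at one of the three places (any of them). Bystander. Origin on its axis 50 mm above its base; z axis up
- neighbour_c: Amber round bottle with a black cap and a blue label, same shape and size as the fallen ones, standing in the lane at one of the three places (any of them). Bystander. Origin on its axis 50 mm above its base; z axis up
Not all that is in view belongs to the job. What is shaped like the pin but green is not meant.

How it is judged:
By the outcome, as a careful person would: the job done as asked, in the order asked, and still so for the second after the job is handed in, with the robot touching nothing.
It also fails if it takes over 72 s, if anything falls off the work surface, if the arm or the gripper's body presses on something with over 40 N, if the wrist force passes 120 N, or if a joint passes its speed limit or range.

## Working session

There is one attempt and no reset: what is moved stays moved. The work goes in short steps, Python scripts to look and compute and a tool call to move; the robot and the scene stay as the last step left them, time stands still between calls to the robot, and variables do not carry over. Pictures are saved under pics/ and viewed, at most 11 in all, crops included, and the job is handed in when it is done.

Besides the shell and the picture viewer there is one more tool, called after "Request:" as a command line: name --argument value ..., lists and objects as JSON in quotes. servo_tool: Moves the arm, as the interface text tells. Its arguments: {"type":"object","properties":{"moves":{"type":"array"},"force":{"type":"number"}},"required":["moves"]}

```bash
ls; mkdir -p pics
cat > h.py <<'E'
import numpy as np, cv2
from workcell import *
def w(name,p):
    c=calibration(name); return np.array(c["R"]).T@(np.array(p)-np.array(c["t"]))
def cloud(name,d):
    c=calibration(name);K=np.array(c["camera_matrix"]);v,u=np.mgrid[:420,:560]
    P=np.stack([(u-K[0,2])/K[0,0]*d,(v-K[1,2])/K[1,1]*d,d],-1)
    return (P-np.array(c["t"]))@np.array(c["R"])
E
python3 - <<'E'
from h import *
o=get_obs();print({k:np.round(v,3) for k,v in o.items()},grasp_offset)
ims=[]
for n in ["top","side"]:
    p,d=camera(n);cv2.imwrite(f"pics/{n}0.png",p[...,::-1])
    np.savez(f"{n}0.npz",p=p,d=d)
    for k in ["rack","gap_left","gap_right","pin_hole","amber_bottle","white_bottle","pin","park","beaker","neighbour_a","neighbour_b","neighbour_c"]:
        print(n,k,[(np.round(w(n,r["xyz"]),3).tolist(),round(r["score"],2)) for r in mark_of(k,n)[:3]])
E
```

```text
pics
{'time': np.float64(0.0), 'q': array([ 6.8468e+01,  5.0120e+00,  1.0032e+01,  9.5097e+01, -1.0000e-03,
        9.0001e+01]), 'qd': array([ 0.048, -0.003,  0.056,  0.013, -0.067,  0.019]), 'joint_efforts': array([-2.0000e-03, -5.2039e+01,  4.6481e+01,  1.6000e-02, -0.0000e+00,
        0.0000e+00]), 'ee_pos': array([0.202, 0.511, 0.231]), 'tcp_rot': array([-1.79923e+02,  1.00000e-03,  1.58467e+02]), 'wrist_force': array([-0.123,  0.341,  0.179]), 'torque': array([-0.04 , -0.012,  0.047]), 'grasp_force': np.float64(0.0), 'opening': np.float64(0.085)} 0.0187
top rack [([0.601, -0.039, 0.052], 0.57)]
top gap_left [([0.414, -0.206, -0.001], 0.37), ([0.611, -0.151, 0.007], 0.23)]
top gap_right [([0.611, -0.15, 0.006], 0.71)]
top pin_hole [([0.524, -0.041, 0.056], 0.65)]
top amber_bottle [([0.605, 0.074, 0.034], 0.77)]
top white_bottle [([0.604, -0.153, 0.032], 0.83)]
top pin [([0.413, -0.201, 0.054], 0.73), ([0.494, -0.21, 0.052], 0.68), ([0.608, 0.069, 0.005], 0.51)]
top park [([0.413, -0.203, -0.004], 0.82)]
top beaker [([0.404, 0.199, 0.006], 0.86)]
top neighbour_a [([0.611, 0.183, 
[... 466 characters left out ...]
044, 0.053], 0.68)]
side amber_bottle [([0.607, 0.071, 0.032], 0.93), ([0.61, 0.178, 0.055], 0.32)]
side white_bottle [([0.613, -0.154, 0.033], 0.79), ([0.613, 0.066, 0.006], 0.36)]
side pin [([0.499, -0.208, 0.048], 0.91), ([0.418, -0.204, 0.055], 0.6)]
side park [([0.416, -0.205, -0.0], 0.76)]
side beaker [([0.531, -0.043, 0.055], 0.71), ([0.407, 0.202, -0.001], 0.57)]
side neighbour_a [([0.61, 0.181, 0.056], 0.91), ([0.617, -0.27, 0.057], 0.9), ([0.417, -0.204, 0.057], 0.3)]
side neighbour_b [([0.61, 0.181, 0.056], 0.91), ([0.617, -0.27, 0.057], 0.9), ([0.417, -0.204, 0.057], 0.3)]
side neighbour_c [([0.61, 0.181, 0.056], 0.91), ([0.617, -0.27, 0.057], 0.9), ([0.417, -0.204, 0.057], 0.3)]
```

View pics/top0.png

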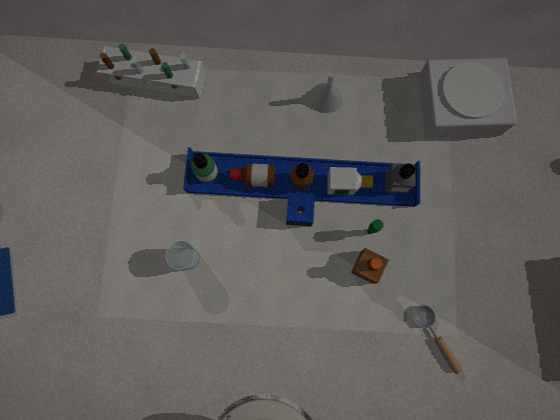

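View pics/side0.png

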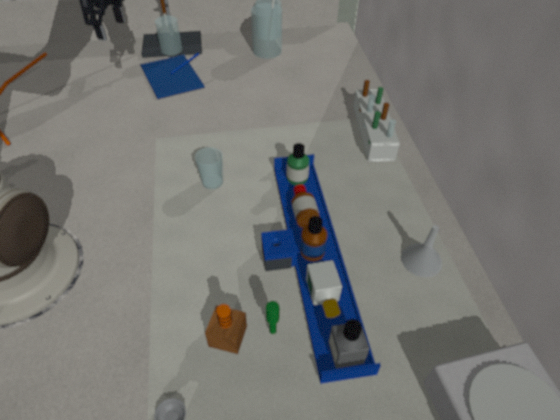

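The pictures agree with the network. The lane runs along y, with the green, amber and grey black-capped bottles at its left end, middle and right end. The red cap is at top px (235,174), the yellow cap at (367,181), the pin in its block at (371,265), and the green decoy at (376,227). Next I'll refine the positions with colour and depth.

Run:
```python
from h import *
for n in ["top","side"]:
    f=np.load(f"{n}0.npz");p,d=f["p"],f["d"];X=cloud(n,d)
    h=cv2.cvtColor(p,cv2.COLOR_RGB2HSV).astype(int);H,S,V=h[...,0],h[...,1],h[...,2]
    ok=(d>0)&(abs(X[...,0]-.5)<.22)&(abs(X[...,1]+.04)<.3)
    blue=ok&(H>105)&(H<130)&(S>150)
    def st(m,name):
        q=X[m]; 
        if len(q)>5: print(n,name,len(q),"med",np.round(np.median(q,0),4),"lo",np.round(np.percentile(q,3,0),4),"hi",np.round(np.percentile(q,97,0),4))
    tab=blue&(X[...,2]>.045)&(X[...,0]<.57)&(abs(X[...,1]+.04)<.06)
    st(tab,"tab"); print(cv2.minAreaRect(X[tab][:,:2].astype(np.float32)*1000))
    lane=blue&(X[...,0]>.555)&(X[...,2]<.05);print(cv2.minAreaRect(X[lane][:,:2].astype(np.float32)*1000))
    st(ok&((H<4)|(H>175))&(S>180)&(X[...,1]>.08)&(X[...,0]>.5)&(X[...,2]>.015),"red")
    st(ok&(H>17)&(H<32)&(S>150)&(X[...,1]<-.13)&(X[...,0]>.5)&(X[...,2]>.02),"yellow")
    st(ok&(H>4)&(H<14)&(S>200)&(X[...,0]<.5)&(X[...,2]>.06),"pinhead")
    st(ok&(X[...,2]>.095)&(X[...,0]>.55)&(X[...,1]>.1),"capA")
    st(ok&(X[...,2]>.095)&(X[...,0]>.55)&(abs(X[...,1]+.04)<.05),"capM")
    st(ok&(X[...,2]>.095)&(X[...,0]>.55)&(X[...,1]<-.2),"capC")
```

```text
top tab 716 med [ 0.5321 -0.0432  0.0544] lo [ 0.4998 -0.0704  0.0503] hi [ 0.5613 -0.0156  0.0573]
((531.3111572265625, -43.475074768066406), (64.95319366455078, 58.84519958496094), 0.4147285223007202)
((610.5636596679688, -42.591949462890625), (100.58490753173828, 539.101318359375), 0.4491628110408783)
top red 115 med [0.6003 0.1094 0.0431] lo [0.5912 0.0982 0.0322] hi [0.6123 0.1201 0.0476]
top yellow 123 med [ 0.6037 -0.1916  0.0432] lo [ 0.5939 -0.2205  0.0328] hi [ 0.6172 -0.1798  0.0613]
top pinhead 100 med [ 0.4135 -0.2021  0.0988] lo [ 0.4034 -0.2131  0.0707] hi [ 0.4239 -0.1934  0.1017]
top capA 144 med [0.6093 0.1807 0.1052] lo [0.5973 0.1693 0.0963] hi [0.6228 0.1934 0.1081]
top capM 136 med [ 0.6027 -0.0418  0.1054] lo [ 0.5913 -0.0534  0.0993] hi [ 0.6158 -0.0299  0.1087]
top capC 146 med [ 0.6174 -0.2665  0.1051] lo [ 0.6055 -0.2788  0.0966] hi [ 0.63   -0.2543  0.1075]
side tab 813 med [ 0.5344 -0.0496  0.0542] lo [ 0.5036 -0.0754  0.0478] hi [ 0.5642 -0.0172  0.0566]
((534.1851196289062, -45.840110778808594), (64.40168762207031, 62.30848693847656), 0.21411123871803284)
((608.2401123046875, -44.93719482421875), (106.89659881591797, 541.3784790039062), 0.5184093713760376)
side red 58 med [0.603  0.1085 0.0433] lo [0.5949 0.0995 0.0362] hi [0.6142 0.118  0.0464]
side yellow 217 med [ 0.6073 -0.1986  0.0423] lo [ 0.5969 -0.2064  0.0272] hi [ 0.6197 -0.183   0.047 ]
side pinhead 38 med [ 0.4142 -0.2144  0.0789] lo [ 0.4059 -0.2178  0.0615] hi [ 0.4278 -0.197   0.0999]
side capA 112 med [0.6128 0.1753 0.1044] lo [0.6009 0.1662 0.096 ] hi [0.6252 0.1912 0.1076]
side capM 165 med [ 0.6058 -0.047   0.1048] lo [ 0.5938 -0.0567  0.0964] hi [ 0.6183 -0.0323  0.1072]
side capC 261 med [ 0.62   -0.2715  0.1054] lo [ 0.608  -0.2822  0.0967] hi [ 0.6324 -0.2572  0.1076]
```

```bash
cat >> h.py <<'E'
from scipy.spatial.transform import Rotation as Ro
def plan(xyz,rpy,n,claw):
    o=get_obs();A=Ro.from_euler("xyz",o["tcp_rot"],degrees=True);B=Ro.from_euler("xyz",rpy,degrees=True)
    v=(A.inv()*B).as_rotvec(degrees=True);tv=np.round(v/n,2);dp=(np.array(xyz)-o["ee_pos"])/n
    R=A;rows=[];err=0
    for i in range(n):
        s=R.inv().apply(dp)+err;r=np.round(s,4);err=s-r
        rows.append([tv.tolist(),r.tolist(),claw]);R=R*Ro.from_rotvec(tv,degrees=True)
    print(str(rows).replace(" ",""))
E
python3 -c "
from h import *
plan([.603,.109,.14],[180,0,90],12,50)"
```

```text
[[[-0.0,0.0,5.71],[-0.0434,-0.0189,0.0076],50],[[-0.0,0.0,5.71],[-0.0451,-0.0146,0.0076],50],[[-0.0,0.0,5.71],[-0.0463,-0.0099,0.0076],50],[[-0.0,0.0,5.71],[-0.0471,-0.0054,0.0076],50],[[-0.0,0.0,5.71],[-0.0473,-0.0006,0.0076],50],[[-0.0,0.0,5.71],[-0.0472,0.0041,0.0076],50],[[-0.0,0.0,5.71],[-0.0465,0.0088,0.0076],50],[[-0.0,0.0,5.71],[-0.0455,0.0134,0.0077],50],[[-0.0,0.0,5.71],[-0.0439,0.0178,0.0076],50],[[-0.0,0.0,5.71],[-0.0419,0.0221,0.0076],50],[[-0.0,0.0,5.71],[-0.0394,0.0262,0.0076],50],[[-0.0,0.0,5.71],[-0.0367,0.0299,0.0076],50]]
```

Request:
servo_tool --moves '[[[0,0,5.71],[-0.043,-0.019,0.0076],50],[[0,0,5.71],[-0.045,-0.0146,0.0076],50],[[0,0,5.71],[-0.046,-0.01,0.0076],50],[[0,0,5.71],[-0.047,-0.0054,0.0076],50],[[0,0,5.71],[-0.047,-0.0006,0.0076],50],[[0,0,5.71],[-0.047,0.004,0.0076],50],[[0,0,5.71],[-0.0465,0.009,0.0076],50],[[0,0,5.71],[-0.0455,0.0134,0.0076],50],[[0,0,5.71],[-0.044,0.018,0.0076],50],[[0,0,5.71],[-0.042,0.022,0.0076],50],[[0,0,5.71],[-0.0394,0.026,0.0076],50],[[0,0,5.71],[-0.037,0.03,0.0076],50]]' --force 4

```text
time: 2.5
ee_pos: [0.6031, 0.1075, 0.1398]
tcp_rot: [180.0, -0.0, 89.7]
wrist_force: [1.4, 1.1, -0.0]
opening: 0.0427
grasp_force: 0.0
```

Run:
```python
from h import *
o=get_obs();print(o["ee_pos"],o["tcp_rot"]);c=calibration("wrist")
p,d=camera("wrist");cv2.imwrite("pics/w1.png",p[...,::-1]);np.savez("w1.npz",p=p,d=d)
K=np.array(c["camera_matrix"]);v,u=np.mgrid[:420,:560]
a=(u-K[0,2])/K[0,0];b=(v-K[1,2])/K[1,1];r=np.hypot(a,b)+1e-9;t=np.tan(np.minimum(r,1.4))
X=(np.stack([a/r*t*d,b/r*t*d,d],-1)-np.array(c["t"]))@np.array(c["R"])
h=cv2.cvtColor(p,cv2.COLOR_RGB2HSV).astype(int);H,S=h[...,0],h[...,1]
m=(d>0)&((H<4)|(H>175))&(S>170)&(X[...,2]>.015)&(abs(X[...,1]-.11)<.04)
q=X[m];print(len(q),np.percentile(q,[2,50,98],axis=0).round(4))
for k in["amber_bottle"]:print([(w("wrist",r["xyz"]).round(4),r["score"]) for r in mark_of(k,"wrist")[:2]])
```

```text
[0.60310696 0.10751489 0.13983478] [ 1.79981574e+02 -6.51354225e-03  8.97083136e+01]
993 [[0.5941 0.0991 0.0306]
 [0.606  0.1125 0.0445]
 [0.6177 0.123  0.047 ]]
[(array([0.6079, 0.07  , 0.0291]), 0.63)]
```

View pics/w1.png

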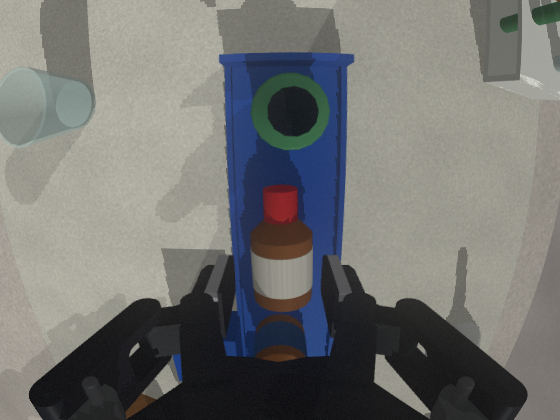

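The wrist view shows the red cap at (281,203), lined up between the fingers. I'll go down and close lightly.

Request:
servo_tool --moves '[[[0,0,0],[0.0035,0.003,0.03],50],[[0,0,0],[0,0,0.03],50],[[0,0,0],[0,0,0.03],50],[[0,0,0],[0,0,0.02],50],[[0,0,0],[0,0,0.007],50],[[0,0,0],[0,0,0],50],[[0,0,0],[0,0,0],30],[[0,0,0],[0,0,0],25],[[0,0,0],[0,0,0],20],[[0,0,0],[0,0,0],20],[[0,0,0],[0,0,0],20],[[0,0,0],[0,0,0],20]]' --force 4

```text
time: 3.8
ee_pos: [0.6057, 0.1132, 0.0243]
tcp_rot: [179.9, -0.1, 90.0]
wrist_force: [0.1, 3.0, 6.3]
opening: 0.0262
grasp_force: 22.7
```

Request:
servo_tool --moves '[[[0,0,0],[0,0,0],31],[[0,0,0],[0,0,0],31],[[0,0,0],[0,0,0],31]]' --force 4

```text
time: 4.1
ee_pos: [0.6057, 0.1132, 0.0243]
tcp_rot: [179.9, -0.1, 90.0]
wrist_force: [0.5, 2.5, 5.2]
opening: 0.0263
grasp_force: 10.6
```

Request:
servo_tool --moves '[[[0,0,0],[0,0,0],31.6],[[0,0,0],[0,0,0],31.6]]'

```text
time: 4.3
ee_pos: [0.605, 0.1126, 0.0233]
tcp_rot: [180.0, 0.0, 89.9]
wrist_force: [0.6, 0.6, 2.1]
opening: 0.0269
grasp_force: 1.4
```

Request:
servo_tool --moves '[[[0,0,0],[0,0,0],31.3],[[0,0,0],[0,0,0],31.3],[[0,0,0],[0,0,-0.005],31.3],[[0,0,0],[0,0,-0.005],31.3],[[0,0,0],[0,0,-0.005],31.3],[[0,0,0],[0,0,-0.005],31.3]]'

```text
time: 4.9
ee_pos: [0.6048, 0.1125, 0.0433]
tcp_rot: [-180.0, 0.0, 89.9]
wrist_force: [-0.2, -0.9, -1.6]
opening: 0.0268
grasp_force: 3.2
```

Request:
servo_tool --moves '[[[0,0,0],[0,0,-0.006],31.3],[[0,0,0],[0,0,-0.006],31.3],[[0,0,0],[0,0,-0.006],31.3],[[0,0,0],[0,0,-0.006],31.3],[[0,0,0],[0,0,-0.006],31.3],[[0,0,0],[0,0,-0.006],31.3],[[0,0,0],[0,0,-0.006],31.3],[[0,0,0],[0,0,-0.006],31.3],[[0,0,0],[0,0,-0.006],31.3],[[0,0,0],[0,0,0],31.3],[[0,0,0],[0,0,0],31.3]]'

```text
time: 6.0
ee_pos: [0.6055, 0.1128, 0.0981]
tcp_rot: [179.9, -0.0, 89.9]
wrist_force: [-0.1, 0.3, 4.9]
opening: 0.027
grasp_force: 2.7
```

Run:
```python
from h import *
o=get_obs();print(o["ee_pos"],o["wrist_force"],o["grasp_force"],o["opening"])
p,d=camera("side");cv2.imwrite("pics/s2.png",cv2.resize(p[130:400,200:420,::-1],None,fx=2.2,fy=2.2))
```

```text
[0.60546979 0.11282891 0.09805706] [-0.12669686  0.25402013  4.85395452] 2.653168961405754 0.026964102391394226
```

View pics/s2.png

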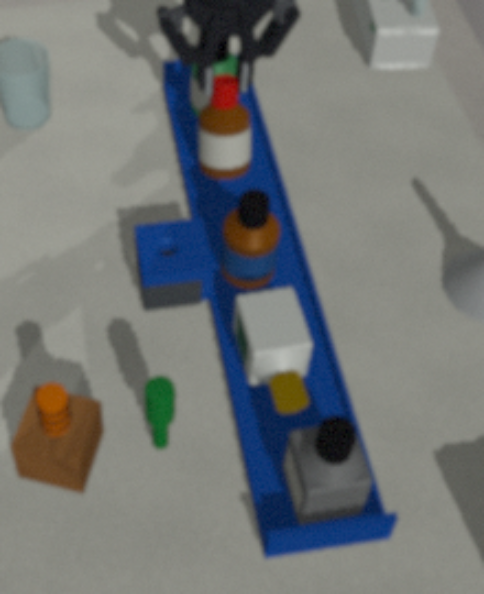

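The bottle hangs upright from the cap, with the red cap at (225,90) and the body below it. Next I'll measure its tilt and base height.

Run:
```python
from h import *
p,d=camera("side");X=cloud("side",d)
o=get_obs();print(o["wrist_force"],o["grasp_force"],o["opening"],o["joint_efforts"])
h=cv2.cvtColor(p,cv2.COLOR_RGB2HSV).astype(int);H,S,V=h[...,0],h[...,1],h[...,2]
ok=(d>0)&(abs(X[...,0]-.605)<.05)&(abs(X[...,1]-.105)<.06)
q=X[ok&((H<4)|(H>175))&(S>170)];print("red",len(q),np.percentile(q,[3,50,97],axis=0).round(4))
q=X[ok&(H>4)&(H<20)&(S>130)|ok&(S<80)&(V>110)];
for z in np.arange(.01,.1,.008):
    s=q[abs(q[:,2]-z)<.004]
    if len(s)>4: print(round(z,3),len(s),np.percentile(s,[5,50,95],axis=0)[:,:2].round(4).tolist())
print([(w("side",r["xyz"]).round(4),r["score"]) for r in mark_of("amber_bottle","side")[:2]])
```

```text
[0.07850288 0.30277918 4.62166301] 2.701151669025421 0.026739995325626206 [ 1.88413044e-01 -5.90234864e+01  4.48601067e+01 -3.45888105e-02
  8.84157722e-02 -7.39121788e-04]
red 133 [[0.5961 0.0939 0.0899]
 [0.6063 0.0995 0.1051]
 [0.6179 0.1178 0.112 ]]
0.026 34 [[0.5862, 0.0596], [0.5996, 0.0637], [0.6228, 0.073]]
0.034 53 [[0.5864, 0.0606], [0.6073, 0.066], [0.6284, 0.076]]
0.042 62 [[0.585, 0.0628], [0.6039, 0.0663], [0.6275, 0.0782]]
0.05 76 [[0.5864, 0.0648], [0.6056, 0.0694], [0.6273, 0.0802]]
0.058 73 [[0.5861, 0.0677], [0.605, 0.0724], [0.6286, 0.082]]
0.066 66 [[0.5877, 0.0708], [0.6055, 0.0742], [0.6251, 0.0821]]
0.074 75 [[0.5837, 0.0739], [0.5971, 0.0818], [0.623, 0.1055]]
0.082 137 [[0.5898, 0.0765], [0.6038, 0.0866], [0.6228, 0.1001]]
0.09 21 [[0.598, 0.0895], [0.6101, 0.0918], [0.6175, 0.0965]]
[(array([0.6075, 0.1008, 0.0594]), 0.61), (array([ 4.098e-01,  2.040e-01, -3.000e-04]), 0.31)]
```

The bottle leans about 14° with its cap toward +y. I'll firm the grip, raise it slightly and tilt the tool to bring it plumb, then shift toward the gap middle.

Request:
servo_tool --moves '[[[0,0,0],[0,0,0],30.8],[[0,0,0],[0,0,0],30.8],[[0,0,0],[0,0,-0.005],30.8],[[0,0,0],[0,0,-0.005],30.8],[[0,0,0],[0,0,-0.005],30.8],[[0,3.5,0],[-0.007,0,0],30.8],[[0,3.5,0],[-0.007,0,0],30.8],[[0,3.5,0],[-0.007,0,0],30.8],[[0,3.5,0],[-0.007,0,0],30.8],[[0,0,0],[0,0,0],30.8],[[0,0,0],[0,0,0],30.8]]'

```text
time: 7.25
ee_pos: [0.6049, 0.0843, 0.1094]
tcp_rot: [-180.0, -13.9, 89.9]
wrist_force: [-0.3, 0.2, -3.4]
opening: 0.0261
grasp_force: 7.1
```

```bash
cat >> h.py <<'E'
def tilt(kind):
    p,d=camera("side");X=cloud("side",d);o=get_obs();print(o["ee_pos"].round(4),o["tcp_rot"].round(1),o["wrist_force"].round(1),o["grasp_force"])
    h=cv2.cvtColor(p,cv2.COLOR_RGB2HSV).astype(int);H,S,V=h[...,0],h[...,1],h[...,2]
    ok=(d>0)&(abs(X[...,0]-.605)<.05)&(abs(X[...,1]-o["ee_pos"][1]+.01)<.06)
    cap=ok&(((H<4)|(H>175))&(S>170) if kind=="a" else (H>17)&(H<32)&(S>150))
    q=X[cap];print("cap",len(q),np.percentile(q,[3,50,97],axis=0).round(4).tolist())
    q=X[ok&(X[...,2]<.1)&((H>4)&(H<20)&(S>130)|(S<80)&(V>100))]
    for z in np.arange(.01,.1,.008):
        s=q[abs(q[:,2]-z)<.004]
        if len(s)>4: print(round(z,3),len(s),np.percentile(s,[5,50,95],axis=0)[:,:2].round(4).tolist())
E
python3 -c "
from h import *
tilt('a')"
```

```text
[0.6049 0.0849 0.1095] [-180.   -13.9   89.9] [-0.2 -1.  -2.9] 7.047017365694046
cap 146 [[0.5965, 0.0667, 0.1009], [0.6069, 0.0723, 0.1173], [0.6186, 0.0892, 0.1209]]
0.026 13 [[0.5889, 0.0601], [0.5983, 0.0611], [0.6083, 0.0679]]
0.034 33 [[0.5891, 0.0592], [0.6049, 0.0621], [0.6267, 0.0698]]
0.042 46 [[0.5848, 0.0586], [0.6043, 0.0624], [0.6257, 0.0729]]
0.05 51 [[0.5847, 0.0579], [0.6019, 0.0616], [0.6252, 0.073]]
0.058 50 [[0.5845, 0.0572], [0.6031, 0.0607], [0.6259, 0.0711]]
0.066 53 [[0.5863, 0.0573], [0.6032, 0.0615], [0.6273, 0.0698]]
0.074 34 [[0.5861, 0.0576], [0.6058, 0.0597], [0.6241, 0.0687]]
0.082 116 [[0.5838, 0.0589], [0.6005, 0.0649], [0.6253, 0.0853]]
0.09 98 [[0.5888, 0.0645], [0.6022, 0.0704], [0.6243, 0.085]]
0.098 14 [[0.5939, 0.0682], [0.6057, 0.0718], [0.618, 0.0807]]
```

Now plumb to within about 2°, with the base near z = 21 mm. I'll shift it to the gap middle and lower it to just above the floor.

Request:
servo_tool --moves '[[[0,0,0],[-0.006,0,-0.0015],30.8],[[0,0,0],[-0.006,0,-0.0015],30.8],[[0,0,0],[-0.006,0,-0.0015],30.8],[[0,-1,0],[-0.001,0,0.004],30.8],[[0,-1,0],[-0.001,0,0.004],30.8],[[0,0,0],[-0.0005,0,0.002],30.8],[[0,0,0],[-0.0002,0,0.001],30.8],[[0,0,0],[-0.0002,0,0.001],30.8],[[0,0,0],[0,0,0],30.8]]'

```text
time: 8.2
ee_pos: [0.6048, 0.0662, 0.0971]
tcp_rot: [-180.0, -12.0, 90.0]
wrist_force: [-0.0, 0.1, -3.1]
opening: 0.0265
grasp_force: 7.0
```

```bash
python3 -c "
from h import *
tilt('a')"
```

```text
[0.6049 0.0662 0.0972] [180. -12.  90.] [-0.1  0.2 -4.1] 7.021905183792114
cap 146 [[0.5962, 0.0486, 0.0875], [0.6065, 0.0538, 0.1048], [0.6182, 0.0716, 0.1077]]
0.01 8 [[0.5884, 0.0389], [0.5947, 0.0427], [0.6126, 0.0477]]
0.018 20 [[0.5894, 0.0377], [0.6015, 0.04], [0.6155, 0.0461]]
0.026 22 [[0.6052, 0.0368], [0.6155, 0.0394], [0.628, 0.0484]]
0.034 26 [[0.6036, 0.0364], [0.6153, 0.0397], [0.6291, 0.0501]]
0.042 28 [[0.5836, 0.037], [0.6125, 0.0397], [0.6264, 0.0522]]
0.05 53 [[0.5846, 0.0369], [0.604, 0.0403], [0.6282, 0.0516]]
0.058 41 [[0.5858, 0.0365], [0.6062, 0.0405], [0.6252, 0.0505]]
0.066 71 [[0.5838, 0.0379], [0.6012, 0.0415], [0.6231, 0.0554]]
0.074 134 [[0.5857, 0.0411], [0.6015, 0.0494], [0.626, 0.0688]]
0.082 47 [[0.5929, 0.0471], [0.6045, 0.0526], [0.6214, 0.0603]]
0.09 6 [[0.6098, 0.0491], [0.6157, 0.0526], [0.6187, 0.0563]]
```

Request:
servo_tool --moves '[[[0,0,0],[-0.0002,0,0.001],30.8],[[0,0,0],[0,0,0],30.8],[[0,0,0],[-0.0001,0,0.0005],30.8],[[0,0,0],[0,0,0],30.8]]'

```text
time: 8.65
ee_pos: [0.6052, 0.0664, 0.0964]
tcp_rot: [179.9, -12.0, 90.0]
wrist_force: [-0.5, 2.2, 3.4]
opening: 0.0267
grasp_force: 7.4
```

Contact made. Release slowly.

Request:
servo_tool --moves '[[[0,0,0],[0,0,0],31.5],[[0,0,0],[0,0,0],31.5],[[0,0,0],[0,0,0],32.5],[[0,0,0],[0,0,0],34],[[0,0,0],[0,0,0],38],[[0,0,0],[0,0,0],44],[[0,0,0],[0,0,0],50],[[0,0,0],[0,0,0],50],[[0,0,0],[0,0,-0.01],50],[[0,0,0],[0,0,-0.02],50],[[0,0,0],[0,0,-0.03],50],[[0,0,0],[0,0,-0.03],50]]'

```text
time: 9.85
ee_pos: [0.6046, 0.0472, 0.1852]
tcp_rot: [-180.0, -12.0, 90.0]
wrist_force: [0.5, 0.1, 0.6]
opening: 0.0428
grasp_force: 0.0
```

Run:
```python
from h import *
tilt('a')
p,d=camera("top");X=cloud("top",d);h=cv2.cvtColor(p,cv2.COLOR_RGB2HSV).astype(int);H,S=h[...,0],h[...,1]
q=X[(d>0)&((H<4)|(H>175))&(S>170)&(abs(X[...,1]-.066)<.05)&(X[...,0]>.5)];print(len(q),np.median(q,0) if len(q) else 0)
plan([.606,-.1945,.14],[180,0,90],9,50)
```

```text
[0.606  0.0465 0.1909] [179.6 -12.   90. ] [-1.  -0.2  3.6] 0.0
cap 147 [[0.5949, 0.0505, 0.086], [0.6051, 0.0563, 0.1041], [0.616, 0.0739, 0.1072]]
0.01 13 [[0.591, 0.0399], [0.5999, 0.0414], [0.6122, 0.0465]]
0.018 14 [[0.5941, 0.0371], [0.6071, 0.0398], [0.6178, 0.0432]]
0.026 29 [[0.6036, 0.0379], [0.6148, 0.0404], [0.6282, 0.0498]]
0.034 27 [[0.6036, 0.0375], [0.6164, 0.0403], [0.6296, 0.0522]]
0.042 33 [[0.5833, 0.0373], [0.6116, 0.0421], [0.6278, 0.0536]]
0.05 56 [[0.5858, 0.0381], [0.6042, 0.0415], [0.6266, 0.0516]]
0.058 31 [[0.589, 0.0376], [0.6059, 0.0415], [0.6239, 0.0467]]
0.066 80 [[0.584, 0.0391], [0.5997, 0.0446], [0.6243, 0.0593]]
0.074 130 [[0.5865, 0.043], [0.6027, 0.0518], [0.6252, 0.07]]
0.082 43 [[0.5926, 0.0503], [0.603, 0.0538], [0.6194, 0.0644]]
0 0
[[[0.05,-1.33,-0.01],[-0.0274,-0.0,-0.0002],50],[[0.05,-1.33,-0.01],[-0.0273,-0.0001,0.0004],50],[[0.05,-1.33,-0.01],[-0.0274,-0.0,0.001],50],[[0.05,-1.33,-0.01],[-0.0273,-0.0001,0.0017],50],[[0.05,-1.33,-0.01],[-0.0272,-0.0,0.0023],50],[[0.05,-1.33,-0.01],[-0.0272,-0.0001,0.0029],50],[[0.05,-1.33,-0.01],[-0.0271,-0.0001,0.0036],50],[[0.05,-1.33,-0.01],[-0.0271,-0.0,0.0042],50],[[0.05,-1.33,-0.01],[-0.0269,-0.0001,0.0048],50]]
```

Amber stands. Moving over the white bottle's cap.

Request:
servo_tool --moves '[[[0,-1.33,0],[-0.0274,0,0],50],[[0,-1.33,0],[-0.0274,0,0.0004],50],[[0,-1.33,0],[-0.0274,0,0.001],50],[[0,-1.33,0],[-0.0273,0,0.0017],50],[[0,-1.33,0],[-0.0272,0,0.0023],50],[[0,-1.33,0],[-0.0272,0,0.003],50],[[0,-1.33,0],[-0.0271,0,0.0036],50],[[0,-1.33,0],[-0.0271,0,0.0042],50],[[0,-1.33,0],[-0.027,0,0.0048],50],[[0,0,0],[0,0,0],50]]'

```text
time: 10.95
ee_pos: [0.604, -0.1961, 0.1332]
tcp_rot: [-179.9, 0.0, 89.8]
wrist_force: [-0.5, 0.6, 0.5]
opening: 0.0424
grasp_force: 0.0
```

Run:
```python
from h import *
o=get_obs();print(o["ee_pos"],o["tcp_rot"]);c=calibration("wrist")
p,d=camera("wrist")
K=np.array(c["camera_matrix"]);v,u=np.mgrid[:420,:560]
a=(u-K[0,2])/K[0,0];b=(v-K[1,2])/K[1,1];r=np.hypot(a,b)+1e-9;t=np.tan(np.minimum(r,1.4))
X=(np.stack([a/r*t*d,b/r*t*d,d],-1)-np.array(c["t"]))@np.array(c["R"])
h=cv2.cvtColor(p,cv2.COLOR_RGB2HSV).astype(int);H,S=h[...,0],h[...,1]
m=(d>0)&(H>17)&(H<32)&(S>150)&(X[...,2]>.015)&(abs(X[...,1]+.19)<.05)
q=X[m];print(len(q),np.percentile(q,[2,50,98],axis=0).round(4).tolist())
cv2.imwrite("pics/w2.png",p[...,::-1])
print([(w("wrist",r["xyz"]).round(4),r["score"]) for r in mark_of("white_bottle","wrist")[:2]])
```

```text
[ 0.60404402 -0.19610667  0.13323071] [-1.79922451e+02  1.04666629e-02  8.98215648e+01]
11 [[0.6153, -0.191, 0.0393], [0.6186, -0.183, 0.0406], [0.6203, -0.1781, 0.0443]]
[(array([ 0.6109, -0.1525,  0.0344]), 0.57)]
```

View pics/w2.png

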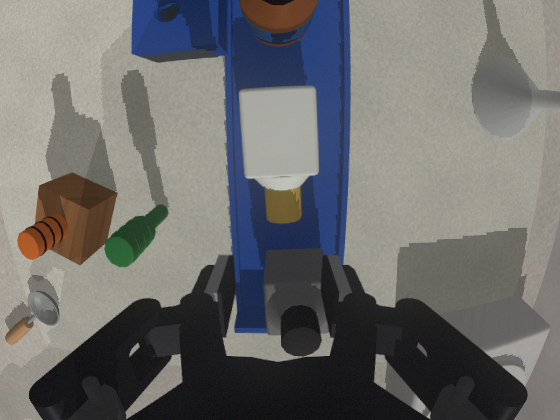

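The yellow cap is at (283,205), centred between the finger lines, and the white bottle is yawed by a degree or two. I'll get the cap's y-range by casting rays.

Run:
```python
from h import *
c=calibration("wrist");K=np.array(c["camera_matrix"]);R=np.array(c["R"]);C=-R.T@np.array(c["t"])
for u,v,z in[(283,221,.044),(283,190,.046),(266,205,.034),(301,205,.034),(242,92,.058),(317,88,.058),(245,177,.058),(319,173,.058)]:
    a=np.array([(u-K[0,2])/K[0,0],(v-K[1,2])/K[1,1]]);r=np.linalg.norm(a)
    ray=R.T@np.r_[a/r*np.sin(r),np.cos(r)];print(u,v,(C+ray*(z-C[2])/ray[2]).round(4))
```

```text
283 221 [ 0.6085 -0.2004  0.044 ]
283 190 [ 0.6084 -0.1756  0.046 ]
266 205 [ 0.5954 -0.1906  0.034 ]
301 205 [ 0.6227 -0.1907  0.034 ]
242 92 [ 0.581 -0.105  0.058]
317 88 [ 0.6307 -0.1023  0.058 ]
245 177 [ 0.582  -0.1632  0.058 ]
319 173 [ 0.633  -0.1604  0.058 ]
```

Request:
servo_tool --moves '[[[0,0,-1.5],[0.0065,0.005,0.03],50],[[0,0,0],[0,0,0.03],50],[[0,0,0],[0,0,0.03],50],[[0,0,0],[0,0,0.015],50],[[0,0,0],[0,0,0.005],50],[[0,0,0],[0,0,0],45],[[0,0,0],[0,0,0],40],[[0,0,0],[0,0,0],36],[[0,0,0],[0,0,0],33],[[0,0,0],[0,0,0],31.3],[[0,0,0],[0,0,0],31.3],[[0,0,0],[0,0,0],31.3]]'

```text
time: 12.25
ee_pos: [0.6102, -0.1879, 0.0255]
tcp_rot: [179.9, 0.0, 91.4]
wrist_force: [-1.7, -1.6, 6.2]
opening: 0.0272
grasp_force: 11.9
```

Request:
servo_tool --moves '[[[0,0,0],[0,0,0],32],[[0,0,0],[0,0,0],32]]'

```text
time: 12.45
ee_pos: [0.6102, -0.1879, 0.025]
tcp_rot: [179.9, 0.0, 91.4]
wrist_force: [-0.4, -3.3, 4.6]
opening: 0.0274
grasp_force: 3.4
```

Request:
servo_tool --moves '[[[0,0,0],[0,0,-0.004],32],[[0,0,0],[0,0,-0.005],32],[[0,0,0],[0,0,-0.006],32],[[0,0,0],[0,0,-0.006],32],[[0,0,0],[0,0,-0.006],32],[[0,0,0],[0,0,0],32]]'

```text
time: 13.05
ee_pos: [0.6102, -0.1874, 0.0526]
tcp_rot: [179.9, -0.0, 91.5]
wrist_force: [0.5, -0.4, 0.8]
opening: 0.0271
grasp_force: 0.0
```

The grip force reads zero, so I'll check whether the cap slipped out.

Run:
```python
from h import *
p,d=camera("side");X=cloud("side",d)
h=cv2.cvtColor(p,cv2.COLOR_RGB2HSV).astype(int);H,S,V=h[...,0],h[...,1],h[...,2]
q=X[(d>0)&(H>15)&(H<34)&(S>120)&(X[...,0]>.55)&(abs(X[...,1]+.19)<.04)];print(len(q),np.percentile(q,[3,50,97],axis=0).round(4).tolist())
q=X[(d>0)&(S<60)&(V>120)&(X[...,0]>.56)&(X[...,0]<.65)&(abs(X[...,1]+.15)<.06)&(X[...,2]>.02)];print(len(q),np.percentile(q,[3,50,97],axis=0).round(4).tolist())
cv2.imwrite("pics/s3.png",cv2.resize(p[220:400,220:420,::-1],None,fx=3,fy=3))
```

```text
206 [[0.5982, -0.2056, 0.0267], [0.6101, -0.1988, 0.0429], [0.6213, -0.1821, 0.0478]]
3547 [[0.5621, -0.2083, 0.2745], [0.6024, -0.1687, 0.53], [0.646, -0.1337, 0.5374]]
```

View pics/s3.png

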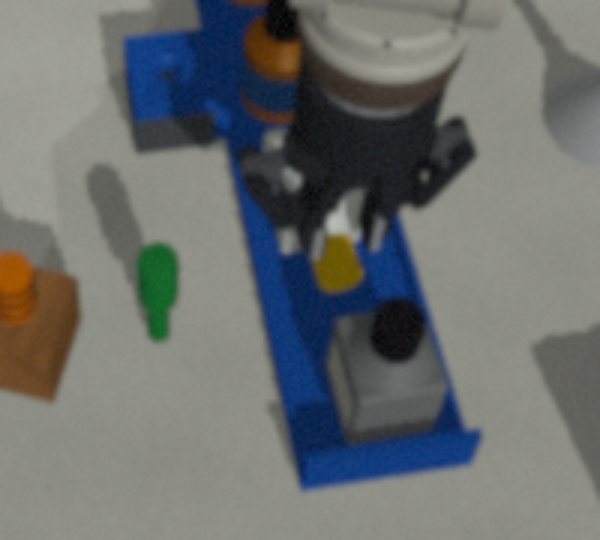

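The cap slipped out and the bottle is still lying where it was, with the cap at (337,262) in the crop. I'll go again, deeper and a little firmer.

Request:
servo_tool --moves '[[[0,0,0],[0,0,0],42],[[0,0,0],[0,0,0],46],[[0,0,0],[-0.002,0,0.015],46],[[0,0,0],[0,0,0.012],46],[[0,0,0],[0,0,0.006],46],[[0,0,0],[0,0,0],40],[[0,0,0],[0,0,0],36],[[0,0,0],[0,0,0],33],[[0,0,0],[0,0,0],32],[[0,0,0],[0,0,0],31.8],[[0,0,0],[0,0,0],31.8],[[0,0,0],[0,0,0],31.8]]'

```text
time: 14.3
ee_pos: [0.6099, -0.1895, 0.0186]
tcp_rot: [180.0, -0.0, 91.4]
wrist_force: [-1.1, -0.4, 2.5]
opening: 0.0274
grasp_force: 2.3
```

Request:
servo_tool --moves '[[[0,0,0],[0,0,0],31.4],[[0,0,0],[0,0,0],31.4],[[0,0,0],[0,0,-0.003],31.4],[[0,0,0],[0,0,-0.003],31.4],[[0,0,0],[0,0,-0.003],31.4],[[0,0,0],[0,0,-0.003],31.4],[[0,0,0],[0,0,-0.003],31.4]]'

```text
time: 15.0
ee_pos: [0.6097, -0.1893, 0.0334]
tcp_rot: [-180.0, -0.0, 91.4]
wrist_force: [-0.5, 0.7, -1.3]
opening: 0.0269
grasp_force: 2.5
```

Request:
servo_tool --moves '[[[0,0,0],[0,0,0],31.2],[[0,0,0],[0,0,-0.005],31.2],[[0,0,0],[0,0,-0.006],31.2],[[0,0,0],[0,0,-0.006],31.2],[[0,0,0],[0,0,-0.006],31.2],[[0,0,0],[0,0,-0.006],31.2],[[0,0,0],[0,0,-0.006],31.2],[[0,0,0],[0,0,-0.006],31.2],[[0,0,0],[0,0,-0.006],31.2],[[0,0,0],[0,0,-0.006],31.2],[[0,0,0],[0,0,-0.006],31.2],[[0,0,0],[0,0,0],31.2]]'

```text
time: 16.2
ee_pos: [0.6101, -0.1897, 0.0933]
tcp_rot: [179.9, 0.0, 91.4]
wrist_force: [0.2, -0.2, -3.1]
opening: 0.0267
grasp_force: 4.1
```

Run:
```python
from h import *
tilt('w')
p,d=camera("side");cv2.imwrite("pics/s4.png",cv2.resize(p[180:400,220:420,::-1],None,fx=2.7,fy=2.7))
```

```text
[ 0.6099 -0.1896  0.0927] [180.    0.   91.4] [ 0.1 -1.6  0.8] 4.379805251955986
cap 248 [[0.6007, -0.2086, 0.0918], [0.6119, -0.2012, 0.1085], [0.6254, -0.1826, 0.1127]]
0.026 19 [[0.5873, -0.2333], [0.5921, -0.2317], [0.5976, -0.2287]]
0.034 21 [[0.5869, -0.2327], [0.5918, -0.23], [0.5994, -0.2261]]
0.042 45 [[0.5879, -0.2312], [0.5983, -0.2293], [0.622, -0.2277]]
0.05 70 [[0.5887, -0.2295], [0.6052, -0.2279], [0.6293, -0.2262]]
0.058 75 [[0.5883, -0.2279], [0.6149, -0.2267], [0.6352, -0.2253]]
0.066 125 [[0.5864, -0.227], [0.6041, -0.2251], [0.6348, -0.1783]]
0.074 298 [[0.5879, -0.2249], [0.6038, -0.2178], [0.636, -0.1922]]
0.082 170 [[0.5954, -0.2185], [0.6097, -0.2112], [0.6284, -0.1983]]
0.09 14 [[0.6038, -0.2109], [0.612, -0.2094], [0.621, -0.206]]
0.098 7 [[0.5922, -0.203], [0.5955, -0.2019], [0.6287, -0.2012]]
```

View pics/s4.png

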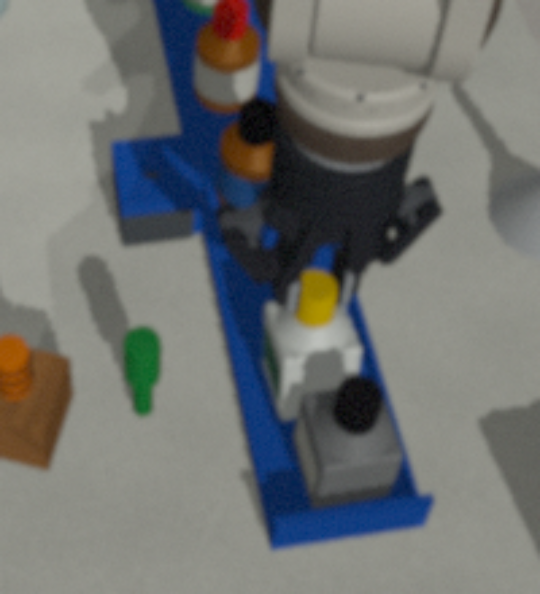

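White swung slightly past plumb, about 9° with its base toward the grey bottle but not touching it. I'll firm the grip, lift, move to the gap middle and correct the tilt.

Request:
servo_tool --moves '[[[0,0,0],[0,0,0],30.6],[[0,0,0],[0,0,0],30.6],[[0,0,0],[0.001,0,-0.005],30.6],[[0,0,0],[0.002,0,-0.005],30.6],[[0,0,0],[0.008,0,0],30.6],[[0,0,0],[0.01,0,0],30.6],[[0,0,0],[0.01,0,0],30.6],[[0,3,0],[0.003,0,0],30.6],[[0,3,0],[0,0,0],30.6],[[0,3,0],[0,0,0],30.6],[[0,0,0],[0,0,0],30.6]]'

```text
time: 17.4
ee_pos: [0.6086, -0.1554, 0.1016]
tcp_rot: [-179.9, -9.1, 91.4]
wrist_force: [-0.8, -0.1, -3.5]
opening: 0.0266
grasp_force: 11.7
```

```bash
python3 -c "
from h import *
tilt('w')"
```

```text
[ 0.6087 -0.1554  0.1017] [-179.9   -9.    91.4] [ 1.3  1.3 -3.2] 11.723359823226929
cap 219 [[0.5976, -0.1808, 0.0995], [0.6106, -0.1693, 0.1164], [0.6242, -0.1543, 0.1573]]
0.026 46 [[0.5857, -0.1911], [0.6122, -0.1894], [0.6342, -0.1864]]
0.034 58 [[0.5862, -0.1905], [0.6114, -0.1892], [0.633, -0.1877]]
0.042 67 [[0.5872, -0.1907], [0.6079, -0.189], [0.6334, -0.1875]]
0.05 62 [[0.5864, -0.1902], [0.6102, -0.1888], [0.6309, -0.1875]]
0.058 73 [[0.5861, -0.1898], [0.6098, -0.1885], [0.6331, -0.1869]]
0.066 61 [[0.5873, -0.1895], [0.6072, -0.1884], [0.6326, -0.187]]
0.074 124 [[0.5847, -0.1892], [0.6007, -0.187], [0.6345, -0.1454]]
0.082 274 [[0.5869, -0.1875], [0.6026, -0.1793], [0.6337, -0.1512]]
0.09 125 [[0.5933, -0.1803], [0.6074, -0.1742], [0.6263, -0.1628]]
0.098 7 [[0.6006, -0.1756], [0.6169, -0.1737], [0.6209, -0.1655]]
```

Request:
servo_tool --moves '[[[0,1.2,0],[0.005,0,0.001],30.6],[[0,0,0],[-0.0007,0,0.004],30.6],[[0,0,0],[-0.0007,0,0.004],30.6],[[0,0,0],[-0.0003,0,0.002],30.6],[[0,0,0],[-0.0002,0,0.001],30.6],[[0,0,0],[0,0,0],30.6],[[0,0,0],[0,0,0],30.6]]'

```text
time: 18.15
ee_pos: [0.6088, -0.1503, 0.091]
tcp_rot: [180.0, -10.2, 91.5]
wrist_force: [0.0, -0.4, -2.0]
opening: 0.0266
grasp_force: 11.7
```

```bash
python3 -c "
from h import *
tilt('w')"
```

```text
[ 0.6088 -0.1503  0.0911] [180.  -10.2  91.4] [-0.2 -0.2 -3.6] 11.710672527551651
cap 204 [[0.5969, -0.1806, 0.0888], [0.6107, -0.1641, 0.1057], [0.6242, -0.1497, 0.1543]]
0.01 9 [[0.6173, -0.1822], [0.6403, -0.174], [0.6529, -0.1278]]
0.018 48 [[0.5859, -0.1833], [0.6047, -0.1824], [0.6311, -0.1801]]
0.026 60 [[0.5864, -0.1835], [0.611, -0.1823], [0.634, -0.1805]]
0.034 62 [[0.5877, -0.1832], [0.6119, -0.1823], [0.6333, -0.181]]
0.042 56 [[0.5867, -0.1831], [0.6066, -0.1822], [0.6341, -0.1806]]
0.05 61 [[0.5865, -0.1836], [0.6105, -0.1822], [0.6326, -0.181]]
0.058 70 [[0.5857, -0.1833], [0.6099, -0.182], [0.6324, -0.1762]]
0.066 236 [[0.5853, -0.1829], [0.5976, -0.1765], [0.635, -0.1394]]
0.074 183 [[0.5905, -0.1786], [0.6075, -0.1707], [0.6308, -0.1547]]
0.082 56 [[0.5955, -0.1715], [0.6076, -0.1677], [0.6234, -0.1575]]
0.09 6 [[0.5915, -0.1644], [0.6098, -0.1618], [0.6265, -0.1602]]
0.098 8 [[0.594, -0.1655], [0.6257, -0.164], [0.6296, -0.1633]]
```

Request:
servo_tool --moves '[[[0,0,0],[-0.0002,0,0.001],30.6],[[0,0,0],[0,0,0],30.6],[[0,0,0],[-0.0002,0,0.001],30.6],[[0,0,0],[0,0,0],30.6]]'

```text
time: 18.6
ee_pos: [0.609, -0.1505, 0.0902]
tcp_rot: [179.9, -10.2, 91.5]
wrist_force: [-1.4, -0.4, 4.7]
opening: 0.0263
grasp_force: 12.4
```

Contact. Release and retreat along the tool axis.

Request:
servo_tool --moves '[[[0,0,0],[0,0,0],31.4],[[0,0,0],[0,0,0],31.8],[[0,0,0],[0,0,0],32.8],[[0,0,0],[0,0,0],34.5],[[0,0,0],[0,0,0],38],[[0,0,0],[0,0,0],44],[[0,0,0],[0,0,0],50],[[0,0,0],[0,0,0],50],[[0,0,0],[0,0,-0.01],50],[[0,0,0],[0,0,-0.02],50],[[0,0,0],[0,0,-0.03],50],[[0,0,0],[0,0,-0.03],50]]'

```text
time: 19.8
ee_pos: [0.6089, -0.1664, 0.179]
tcp_rot: [-180.0, -10.2, 91.5]
wrist_force: [1.2, -0.9, 0.7]
opening: 0.0426
grasp_force: 0.0
```

Run:
```python
from h import *
tilt('w')
plan([.4135,-.202,.17],[180,0,90],9,60)
```

```text
[ 0.61   -0.1675  0.1847] [179.6 -10.1  91.5] [-1.8  0.2  4.4] 0.0
cap 225 [[0.598, -0.1705, 0.0882], [0.6087, -0.1618, 0.1046], [0.6205, -0.1462, 0.1071]]
0.01 6 [[0.6352, -0.1805], [0.6487, -0.1552], [0.6538, -0.1237]]
0.018 46 [[0.5858, -0.1833], [0.6107, -0.1821], [0.6329, -0.1789]]
0.026 58 [[0.5877, -0.1835], [0.6094, -0.1825], [0.634, -0.1812]]
0.034 58 [[0.5867, -0.1837], [0.6113, -0.1821], [0.6329, -0.1804]]
0.042 60 [[0.5865, -0.1832], [0.6113, -0.1823], [0.6335, -0.1805]]
0.05 56 [[0.588, -0.1836], [0.6085, -0.1825], [0.6334, -0.1809]]
0.058 65 [[0.5857, -0.1836], [0.6103, -0.1823], [0.6339, -0.1738]]
0.066 275 [[0.5857, -0.1828], [0.5992, -0.1747], [0.6353, -0.1364]]
0.074 190 [[0.5908, -0.1776], [0.6057, -0.1693], [0.63, -0.1504]]
0.082 45 [[0.5968, -0.1719], [0.6086, -0.1679], [0.6247, -0.1571]]
[[[0.03,-1.12,0.16],[-0.0035,-0.0219,0.0009],60],[[0.03,-1.12,0.16],[-0.0035,-0.022,0.001],60],[[0.03,-1.12,0.16],[-0.0036,-0.0219,0.001],60],[[0.03,-1.12,0.16],[-0.0037,-0.0219,0.0012],60],[[0.03,-1.12,0.16],[-0.0036,-0.0218,0.0012],60],[[0.03,-1.12,0.16],[-0.0037,-0.0219,0.0013],60],[[0.03,-1.12,0.16],[-0.0038,-0.0219,0.0014],60],[[0.03,-1.12,0.16],[-0.0037,-0.0218,0.0015],60],[[0.03,-1.12,0.16],[-0.0038,-0.0219,0.0015],60]]
```

Both bottles stand. Next is the pin. I'll turn so the fingers close along y, away from the decoy and the bottles.

Run:
```python
from h import *
plan([.414,-.203,.16],[180,0,0],12,60)
```

```text
[[[-0.65,-0.68,7.6],[-0.0029,-0.0164,0.0015],60],[[-0.65,-0.68,7.6],[-0.0049,-0.0159,0.0013],60],[[-0.65,-0.68,7.6],[-0.0071,-0.0151,0.0013],60],[[-0.65,-0.68,7.6],[-0.0089,-0.0141,0.0011],60],[[-0.65,-0.68,7.6],[-0.0108,-0.0128,0.0011],60],[[-0.65,-0.68,7.6],[-0.0123,-0.0113,0.0012],60],[[-0.65,-0.68,7.6],[-0.0136,-0.0095,0.0011],60],[[-0.65,-0.68,7.6],[-0.0149,-0.0077,0.0013],60],[[-0.65,-0.68,7.6],[-0.0156,-0.0057,0.0013],60],[[-0.65,-0.68,7.6],[-0.0163,-0.0035,0.0015],60],[[-0.65,-0.68,7.6],[-0.0166,-0.0014,0.0016],60],[[-0.65,-0.68,7.6],[-0.0166,0.0008,0.0019],60]]
```

Request:
servo_tool --moves '[[[-0.65,-0.68,7.6],[-0.003,-0.0164,0.0015],60],[[-0.65,-0.68,7.6],[-0.005,-0.016,0.0013],60],[[-0.65,-0.68,7.6],[-0.007,-0.015,0.0013],60],[[-0.65,-0.68,7.6],[-0.009,-0.014,0.0011],60],[[-0.65,-0.68,7.6],[-0.0108,-0.0128,0.0011],60],[[-0.65,-0.68,7.6],[-0.0123,-0.0113,0.0012],60],[[-0.65,-0.68,7.6],[-0.0136,-0.0095,0.0011],60],[[-0.65,-0.68,7.6],[-0.015,-0.0077,0.0013],60],[[-0.65,-0.68,7.6],[-0.0156,-0.0057,0.0013],60],[[-0.65,-0.68,7.6],[-0.0163,-0.0035,0.0015],60],[[-0.65,-0.68,7.6],[-0.0166,-0.0014,0.0016],60],[[-0.65,-0.68,7.6],[-0.0166,0.0008,0.0019],60]]' --force 25

```text
time: 21.05
ee_pos: [0.4124, -0.2023, 0.1546]
tcp_rot: [-180.0, 0.3, -0.3]
wrist_force: [0.5, -0.3, 1.2]
opening: 0.0512
grasp_force: 0.0
```

```bash
cat >> h.py <<'E'
def wcloud():
    o=get_obs();print(o["ee_pos"].round(4),o["tcp_rot"].round(2));c=calibration("wrist");p,d=camera("wrist")
    K=np.array(c["camera_matrix"]);v,u=np.mgrid[:420,:560]
    a=(u-K[0,2])/K[0,0];b=(v-K[1,2])/K[1,1];r=np.hypot(a,b)+1e-9;t=np.tan(np.minimum(r,1.4))
    X=(np.stack([a/r*t*d,b/r*t*d,d],-1)-np.array(c["t"]))@np.array(c["R"])
    h=cv2.cvtColor(p,cv2.COLOR_RGB2HSV).astype(int);return p,d,X,h[...,0],h[...,1],h[...,2]
E
python3 - <<'E'
from h import *
p,d,X,H,S,V=wcloud();cv2.imwrite("pics/w3.png",p[...,::-1])
m=(d>0)&(H>4)&(H<13)&(S>190)&(X[...,2]>.06)&(abs(X[...,0]-.414)<.04)
q=X[m];print(len(q),np.percentile(q,[2,50,98],axis=0).round(4).tolist())
t=q[q[:,2]>.096];print("top",len(t),(t.min(0)+t.max(0))/2,np.ptp(t,axis=0))
m=(d>0)&(H>105)&(H<130)&(S>140)&(X[...,2]>.048)&(X[...,2]<.062)&(X[...,0]<.57)&(X[...,0]>.48)
print("tab",cv2.minAreaRect((X[m][:,:2]*1000).astype(np.float32)))
for k in["pin","pin_hole"]:print(k,[(w("wrist",r["xyz"]).round(4),r["score"]) for r in mark_of(k,"wrist")[:2]])
E
```

```text
[ 0.4124 -0.2023  0.1546] [-179.96    0.32   -0.3 ]Traceback (most recent call last):
  File "<stdin>", line 4, in <module>
    return _quantile_unchecked(
        a, q, axis, out, overwrite_input, method, keepdims, weights)
    return _ureduce(a,
                    func=_quantile_ureduce_func,
    ...<5 lines>...
                    overwrite_input=overwrite_input,
                    method=method)
    r = func(a, **kwargs)
    result = _quantile(arr,
                       quantiles=q,
    ...<2 lines>...
                       out=out,
                       weights=wgt)
    slices_having_nans = np.isnan(arr[-1, ...])
                                  ~~~^^^^^^^^^
IndexError: index -1 is out of bounds for axis 0 with size 0
```

View pics/w3.png

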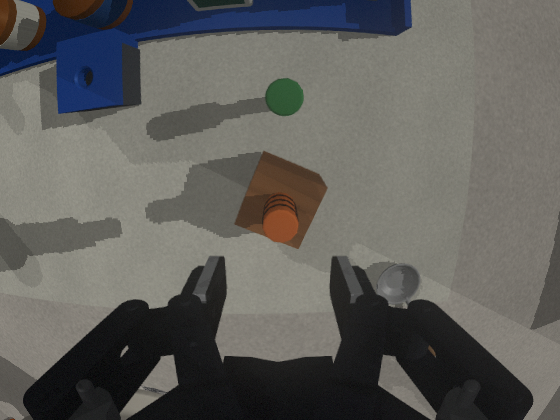

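The wrist view shows the pin head top at (280,224), the green decoy at (284,97) and the tab hole at (84,75). I'll measure with looser colours.

Run:
```python
from h import *
p,d,X,H,S,V=wcloud()
print([(p[y,x].tolist(),H[y,x],S[y,x],V[y,x],d[y,x],X[y,x].round(4).tolist()) for x,y in[(280,224),(284,97),(84,90)]])
c=calibration("wrist");K=np.array(c["camera_matrix"]);R=np.array(c["R"]);C=-R.T@np.array(c["t"])
def ray(u,v,z):
    a=np.array([(u-K[0,2])/K[0,0],(v-K[1,2])/K[1,1]]);r=np.linalg.norm(a)
    y=R.T@np.r_[a/r*np.sin(r),np.cos(r)];return (C+y*(z-C[2])/y[2]).round(4)
m=((H>3)&(H<16)&(S>150)&(V>140)).astype(np.uint8);m[:195]=0;m[250:]=0;m[:,:255]=0;m[:,305:]=0
ys,xs=np.nonzero(m);print("head px",xs.min(),xs.max(),ys.min(),ys.max())
print("head top by ray",ray(280.5,224,.1),"hole",ray(84,75,.055))
m=(d>0)&(H>105)&(H<130)&(S>140)&(X[...,2]>.048)&(X[...,2]<.062)&(X[...,0]<.57)&(X[...,0]>.48)
print("tab",m.sum(),cv2.minAreaRect((X[m][:,:2]*1000).astype(np.float32)) if m.any() else 0)
for k in["pin","pin_hole"]:print(k,[(w("wrist",r["xyz"]).round(4),r["score"]) for r in mark_of(k,"wrist")[:2]])
```

```text
[ 0.4107 -0.2023  0.1544] [-179.99    0.44   -0.76]
[([140, 76, 42], np.int64(10), np.int64(179), np.int64(140), np.float32(0.2087807), [0.4148, -0.2039, 0.101]), ([50, 86, 53], np.int64(62), np.int64(107), np.int64(86), np.float32(0.19004864), [0.4946, -0.2073, 0.0951]), ([27, 51, 106], np.int64(111), np.int64(190), np.int64(106), np.float32(0.22145697), [0.515, -0.0452, 0.0562])]
head px 272 297 208 236
head top by ray [ 0.4159 -0.204   0.1   ] hole [ 0.5278 -0.0431  0.055 ]
tab 4389 ((531.9085083007812, -43.249977111816406), (64.59056091308594, 62.277931213378906), 0.3132747411727905)
pin [(array([ 0.417 , -0.2061,  0.0497]), 0.75)]
pin_hole [(array([ 0.5269, -0.0411,  0.0556]), 0.96)]
```

Request:
servo_tool --moves '[[[0,0.4,-0.5],[0.0045,0.0017,0.02],60],[[0,0,0],[0,0,0.03],60],[[0,0,0],[0,0,0.025],60],[[0,0,0],[0,0,0.015],60],[[0,0,0],[0,0,0],60],[[0,0,0],[0,0,0],30],[[0,0,0],[0,0,0],20],[[0,0,0],[0,0,0],10],[[0,0,0],[0,0,0],10],[[0,0,0],[0,0,0],10],[[0,0,0],[0,0,0],10]]' --force 30

```text
time: 22.35
ee_pos: [0.4183, -0.2039, 0.0653]
tcp_rot: [-180.0, -0.2, 0.5]
wrist_force: [-1.1, 1.7, 6.0]
opening: 0.0231
grasp_force: 29.7
```

Request:
servo_tool --moves '[[[0,0,0],[0,0,-0.01],10],[[0,0,0],[0,0,-0.02],10],[[0,0,0],[0,0,-0.025],10],[[0,0,0],[0,0,-0.02],10],[[0,0,0],[0,0,0],10],[[0,0,0],[0,0,0],10]]'

```text
time: 22.95
ee_pos: [0.4175, -0.2039, 0.1391]
tcp_rot: [-179.9, -0.1, 0.5]
wrist_force: [-0.0, -0.3, -1.3]
opening: 0.0231
grasp_force: 29.8
```

Run:
```python
from h import *
p,d,X,H,S,V=wcloud();cv2.imwrite("pics/w4.png",p[...,::-1])
plan([.530,-.043,.14],[180,0,0],9,10)
```

```text
[ 0.4175 -0.2039  0.1391] [-1.7992e+02 -8.0000e-02  5.2000e-01]
[[[-0.01,-0.0,0.06],[0.0127,-0.0177,-0.0002],10],[[-0.01,-0.0,0.06],[0.0127,-0.0178,-0.0001],10],[[-0.01,-0.0,0.06],[0.0126,-0.0178,-0.0002],10],[[-0.01,-0.0,0.06],[0.0127,-0.0177,-0.0001],10],[[-0.01,-0.0,0.06],[0.0126,-0.0178,-0.0002],10],[[-0.01,-0.0,0.06],[0.0126,-0.0179,-0.0002],10],[[-0.01,-0.0,0.06],[0.0126,-0.0178,-0.0001],10],[[-0.01,-0.0,0.06],[0.0126,-0.0178,-0.0002],10],[[-0.01,-0.0,0.06],[0.0125,-0.0179,-0.0002],10]]
```

View pics/w4.png

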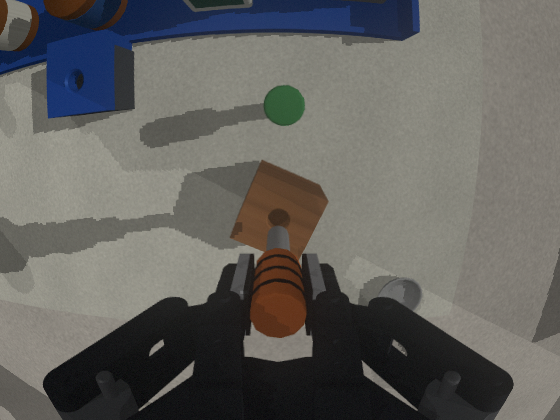

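The pin is held straight at (278,290), and the empty block hole shows at (278,217). Block top and tab top are both at z = 55 mm. So when the tool is over the tab at this same height, the tab hole should appear at that same pixel, less a small correction. Moving over.

Request:
servo_tool --moves '[[[0,0,0.06],[0.0125,-0.0178,0],10],[[0,0,0.06],[0.0125,-0.0178,0],10],[[0,0,0.06],[0.0125,-0.0178,0],10],[[0,0,0.06],[0.0125,-0.0178,0],10],[[0,0,0.06],[0.0125,-0.0178,0],10],[[0,0,0.06],[0.0125,-0.0178,0],10],[[0,0,0.06],[0.0125,-0.0178,0],10],[[0,0,0.06],[0.0125,-0.0178,0],10],[[0,0,0.06],[0.0125,-0.0178,0],10],[[0,0,0],[0,0,0],10],[[0,0,0],[0,0,0],10]]'

```text
time: 24.1
ee_pos: [0.5285, -0.0429, 0.138]
tcp_rot: [-179.9, 0.1, 0.0]
wrist_force: [0.5, -1.0, -0.2]
opening: 0.0231
grasp_force: 29.9
```

Run:
```python
from h import *
p,d,X,H,S,V=wcloud();cv2.imwrite("pics/w5.png",p[...,::-1])
a=cv2.imread("pics/w4.png")[170:290,220:340];b=p[170:290,220:340,::-1]
cv2.imwrite("pics/cmp.png",cv2.resize(np.hstack([a,b]),None,fx=3.2,fy=3.2,interpolation=cv2.INTER_CUBIC))
print("hole",[(w("wrist",r["xyz"]).round(4),r["score"]) for r in mark_of("pin_hole","wrist")[:2]])
```

```text
[ 0.5285 -0.0429  0.138 ] [-1.7991e+02  8.0000e-02  3.0000e-02]
hole [(array([ 0.5314, -0.045 ,  0.0565]), 0.63)]
```

View pics/cmp.png

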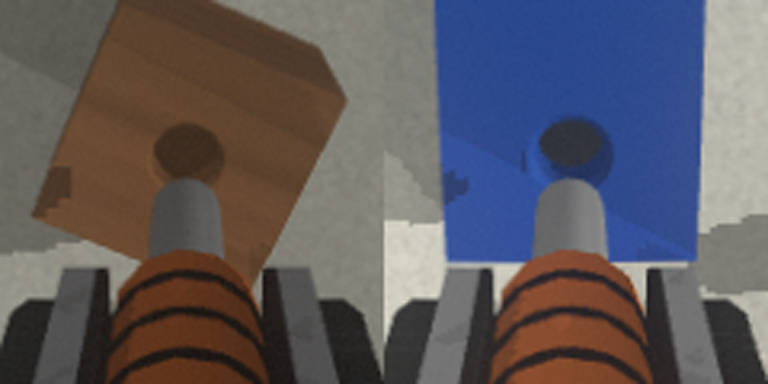

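The right half shows the tab hole at the same place relative to the rod tip as the block hole on the left, within about 0.5 mm. Going down.

Request:
servo_tool --moves '[[[0,0,0],[0,0,0.01],10],[[0,0,0],[0,0,0.008],10],[[0,0,0],[0,0,0.005],10],[[0,0,0],[0,0,0.004],10],[[0,0,0],[0,0,0.004],10],[[0,0,0],[0,0,0.004],10],[[0,0,0],[0,0,0],10]]'

```text
time: 24.9
ee_pos: [0.5291, -0.043, 0.1037]
tcp_rot: [-179.9, -0.0, -0.0]
wrist_force: [1.2, -0.0, -2.3]
opening: 0.023
grasp_force: 29.8
```

Entered about 12 mm with no resistance. Continuing.

Request:
servo_tool --moves '[[[0,0,0],[0,0,0.006],10],[[0,0,0],[0,0,0.006],10],[[0,0,0],[0,0,0.006],10],[[0,0,0],[0,0,0.006],10],[[0,0,0],[0,0,0.005],10],[[0,0,0],[0,0,0.003],10],[[0,0,0],[0,0,0],10]]'

```text
time: 25.6
ee_pos: [0.5291, -0.0429, 0.0717]
tcp_rot: [-179.9, -0.0, -0.0]
wrist_force: [3.3, 1.2, -2.7]
opening: 0.0229
grasp_force: 29.7
```

Request:
servo_tool --moves '[[[0,0,0],[0,0,0.003],10],[[0,0,0],[0,0,0.002],10],[[0,0,0],[0,0,0.001],10],[[0,0,0],[0,0,0.001],10],[[0,0,0],[0,0,0],10]]'

```text
time: 26.1
ee_pos: [0.5293, -0.0429, 0.0654]
tcp_rot: [-179.9, -0.1, -0.0]
wrist_force: [2.3, 0.6, 1.2]
opening: 0.0233
grasp_force: 30.1
```

Request:
servo_tool --moves '[[[0,0,0],[0,0,0.001],10],[[0,0,0],[0,0,0],10],[[0,0,0],[0,0,0.001],10],[[0,0,0],[0,0,0],10]]'

```text
time: 26.5
ee_pos: [0.5295, -0.0429, 0.0652]
tcp_rot: [-179.9, -0.2, -0.0]
wrist_force: [-3.9, 0.2, 15.6]
opening: 0.0233
grasp_force: 31.5
```

The shoulder is seated: 15 N and no further travel. Open and retreat.

Request:
servo_tool --moves '[[[0,0,0],[0,0,-0.002],10],[[0,0,0],[0,0,0],30],[[0,0,0],[0,0,0],40],[[0,0,0],[0,0,0],50],[[0,0,0],[0,0,0],50],[[0,0,0],[0,0,-0.015],50],[[0,0,0],[0,0,-0.03],50],[[0,0,0],[-0.01,0,-0.03],50],[[0,0,0],[-0.04,0,-0.03],50],[[0,0,0],[-0.045,0,-0.01],50],[[0,0,0],[-0.045,0,0],50],[[0,0,0],[0,0,0],50]]'

```text
time: 27.7
ee_pos: [0.3856, -0.043, 0.1825]
tcp_rot: [-179.9, -0.2, -0.0]
wrist_force: [1.4, 0.3, 0.5]
opening: 0.0429
grasp_force: 0.0
```

Run:
```python
from h import *
p,d=camera("side");X=cloud("side",d);h=cv2.cvtColor(p,cv2.COLOR_RGB2HSV).astype(int);H,S,V=h[...,0],h[...,1],h[...,2]
q=X[(d>0)&(H>3)&(H<16)&(S>150)&(abs(X[...,0]-.529)<.025)&(abs(X[...,1]+.043)<.03)];print("head",len(q),np.percentile(q,[2,50,98],axis=0).round(4).tolist())
for k in["neighbour_a","amber_bottle","white_bottle","pin"]:print(k,[(w("side",r["xyz"]).round(3).tolist(),round(r["score"],2)) for r in mark_of(k,"side")[:4]])
cv2.imwrite("pics/end.png",cv2.resize(p[120:400,180:420,::-1],None,fx=2.1,fy=2.1))
print(get_obs()["ee_pos"])
```

```text
head 187 [[0.518, -0.0576, 0.0614], [0.5272, -0.0537, 0.0916], [0.5359, -0.0352, 0.1011]]
neighbour_a [([0.617, -0.271, 0.06], 0.91), ([0.61, 0.183, 0.056], 0.85), ([0.607, -0.042, 0.055], 0.79), ([0.41, 0.203, -0.001], 0.67)]
amber_bottle [([0.608, 0.064, 0.056], 0.59), ([0.605, 0.183, 0.056], 0.23)]
white_bottle [([0.613, -0.153, 0.057], 0.91)]
pin [([0.498, -0.213, 0.049], 0.59), ([0.528, -0.042, 0.054], 0.54)]
[ 0.38977613 -0.04306322  0.18029611]
```

View pics/end.png

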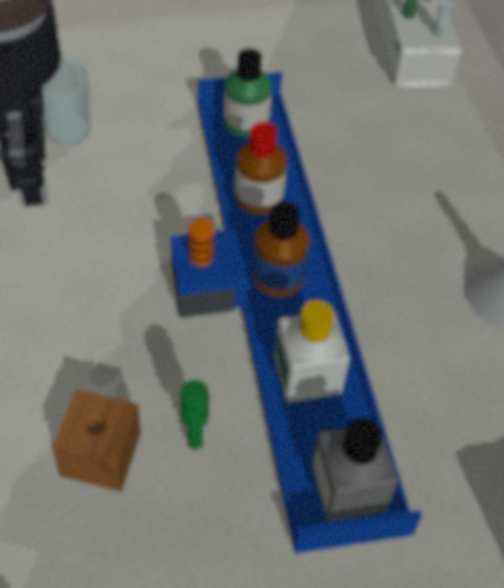

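The final view shows all five bottles upright in the lane, with red at (263,165) and yellow at (316,350). The pin is seated in the tab at (201,243), with its head top at 0.100 m, and the beaker hasn't moved.

```bash
python3 -c "
from workcell import job_done
print(job_done())"
```

```text
the job is handed in; nothing more can be done
None
```

The job is handed in after about 28 s of robot time: both fallen bottles stand in their gaps, the orange pin is fully home in the tab and dock, and the black-capped bottles and beaker are where they were; the white bottle's cap slipped out on the first grip just as the lift began, leaving it lying in place, and the second try held.

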